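# Hang the lift-off guard gate on its pins and close it

### The job

Take the guard gate out of its parking rack, hold it in the open position at the press fixture and lower it gently so that both knuckles drop over the two hinge pins together and the gate sits fully home. Then swing it shut under the keeper lip until it meets the stop, and let go. Never drop, slam, ram or force the gate against the fixture, and leave the loose blue parts and the screwdriver alone.

Things in the scene. Friction and masses are not known exactly. Their poses are not given: they have to be found in the camera images.
- gate: Loose upright guard gate, about 0.26 kg: aluminium frame 14 mm thick, 105 mm high, with a clear window, a black lifting lug on top and two steel knuckles at one end. Origin on the axis of the knuckles' bores, level with the underside of gate and lower knuckle. z up along that axis, x towards the free end (frame from x = 16 to 150 mm), y across. It starts upright in the rack.
- gate_upper (a point): Centre of the upper knuckle's underside, on the hinge axis 85 mm above the gate's origin; axes as the gate's. Both knuckles are blocks 24 x 24 mm, 20 mm high, each with an upright 11.6 mm through bore; the lower one has its underside at the gate's origin.
- gate_grip (a point): Centre of the lifting lug on the gate's top edge: an upright block 30 mm long (gate's x), 16 mm thick (y), 46 mm high (from 105 to 151 mm over the gate's underside); this point is 50 mm from the hinge axis and 130 mm over the underside. Axes as the gate's. Gripped by its two end faces (30 mm apart) the gate is held stiffly; gripped across its thickness it can tip in the fingers.
- gate_toe (a point): Point at the gate's free end: 143 mm from the hinge axis, mid-thickness, 95 mm above the underside. Axes as the gate's.
- stand: Fixed press fixture on a grey base plate (170 x 270 x 12 mm). Origin on the bench; x points inwards, away from the opening that the gate closes, y along the opening. Hinge post at the -y side, latch post at the +y side, nest behind; all below 164 mm. The gate opens outwards: closed, its x axis points along the stand's +y; open a right angle, along the stand's -x.
- stand_hinge (a point): Nominal place of the gate's origin when fully home: on the hinge axis at the lower seat, 45 mm above the bench; axes as the stand's. The hinge post is bolted in slots: the true pin axis lies up to 5 mm off this point along the stand's x and up to 5 mm along its y, differently each time (height exact, axis upright). It is tight and does not shift under working forces.
- stand_upper (a point): Nominal upper seat, 85 mm above point stand_hinge, same offset. On each seat (20 mm wide, on a 12 mm thick arm) stands a steel pin, 10 mm in diameter, 16 mm tall, top 2 mm tapered; knuckles meet both pins together. The upper arm bars the way from above: bring the gate in sideways from the stand's -x, 18 to 40 mm above home, then straight down. Hung, it swings with light friction and stays where left.
- stand_stop (a point): Stop: on the latch post's face that looks to the stand's -x, mid-width (34 mm), 143 mm along y and 7.5 mm along x from the nominal hinge axis, 140 mm above the bench. The shut gate's inner side lies on it. A keeper lip above reaches 32 mm out from the face, 5 mm over the frame of a hung gate: the gate cannot be lowered in when shut, only swung in under the lip.
- rack: Fixed black parking rack, origin under its centre on the bench: foot 110 x 80 mm, 12 mm high, carrying two walls 30 mm high along x with a slot 20 mm wide between. The gate stands in the slot on the foot, free end to the rack's -x, and is drawn straight up by 32 mm or more.
- part_a: Loose blue moulded part, 56 x 40 x 56 mm, to be left alone. Origin at the centre of its underside.
- part_b: Another loose blue moulded part, 56 x 40 x 56 mm, to be left alone. Origin at the centre of its underside.
- driver: Screwdriver lying on the bench, about 200 mm long, to be left alone. Its x lies along it.
Things that resemble listed ones, but are neither listed nor needed, are in the scene too. Leave any orange or turquoise look-alike of the gate alone.

How it is judged (in metres and radians):
On the way, in this order (a step that is already met when the one before it is completed fails the run):
1. the gate hangs fully home on both pins (z of gate in the frame of stand_hinge between -0.0025 and 0.0025 m and horizontal distance between gate and stand_hinge below 0.011 m and angle between gate's own z axis and vertical below 0.06 rad), for 0.2 s.
2. the gate is swung shut against the stop (horizontal distance between gate_toe and stand_stop below 0.018 m), for 0.2 s.
At the end, for the whole second after the job is handed in: The gate hangs on both pins: underside within 2.5 mm of the home height, hinge axis within 11 mm of the nominal one, upright within 0.06 rad (play); it is shut, its toe point within 18 mm of the stop point horizontally (about 8 mm when touching), at rest and released (all of step 1 and horizontal distance between gate_toe and stand_stop below 0.018 m and linear speed of gate below 0.02 m/s).
It fails at once if the gate is pressed or knocked against the fixture with more than 50 N (contact force between gate and stand above 50 N).
It fails at once if the gate is dropped onto its pins or slammed: it moves faster than 0.3 m/s while its hinge axis is at the hinge (horizontal distance between gate and stand_hinge below 0.015 m and linear speed of gate above 0.3 m/s).
It fails at once if the robot pushes on the fixture with more than 20 N (contact force between any of the arm, the fingers and stand above 20 N).
It fails at once if a loose part or the screwdriver is moved (distance of any of part_a, part_b, driver from where it was at the start of the episode above 0.015 m).
It also fails if it takes over 72 s, if anything falls off the work surface, if the arm or the gripper's body presses on something with over 40 N, if the wrist force passes 120 N, or if a joint passes its speed limit or range.

### The arm

A 6-joint arm with a two-finger parallel gripper is mounted at the origin on the work surface. World frame = base frame: x ahead of the robot, y to its left, z up, the work surface at z = 0. Lengths are in m, angles in degrees, forces in N, time in s.
With the tool pointing down it reaches from about 0.375 to 0.9 m from the base axis. Payload 3.1 kg.
Tool frame: the origin (TCP) lies midway between the tips of the shut fingers; the grasp point (between the pads) lies 19 mm behind it; z points along the fingers, y is the line along which they close (so a half turn about z gives the same grasp; the last joint's range is limited). The gripper opens to 87 mm and grips with 3 to 60 N. Pads are 19 mm wide; open, the fingers measure 117 mm over their backs; the gripper's body (75 mm by 190 mm) begins 51 mm behind the grasp point.
Start: joints at [-81.962, 30.224, 82.088, -0, 67.689, -10.227], TCP at [0.196, -0.593, 0.223] pointing down, gripper open.
Joint ranges: [-176.69, 176.69], [-43.24, 126.21], [12.49, 139.97], [-82, 262], [0, 151.66], [-163.58, 163.58]. Speed limits (degrees/s): [159.86, 159.86, 180, 180, 180, 180].

### API

Orientations are given as [roll, pitch, yaw] about the fixed x, y, z axes, in that order (R = Rz(yaw) Ry(pitch) Rx(roll)).
In Python, from workcell import r gives the robot as it stands. Calls block until the motion is done:
- r.move_to(position, orientation): joint-space move of the TCP to a pose.
- r.move_straight(position, rotation=None, max_speed=0.15): straight line of the TCP; rotation=None keeps the orientation; max_speed is the mean speed in m/s.
- r.move_joints(angles): joint-space move.
- r.move_gripper(opening, grasp_force=None): finger opening in m; grasp_force is the grip in N (None keeps the last); returns when the fingers have stopped.
- r.dwell(seconds).
- r.inverse_kinematics(position, orientation): joint angles nearest the present ones, or None.
- r.get_state(): the state.
- r.grab_frame(name): name is "scene" or "top" or "wrist"; returns the picture (480x640x3 uint8, red, green, blue); there is no depth.
- r.camera_params(name): a dict with "fx", "fy", "cx", "cy" (pixels), "view" (4x4, takes a point from world to camera coordinates); the wrist camera has in their place "hand_eye" (4x4, takes a point from camera to tool coordinates, whose origin is the TCP and whose axes are the flange's). Camera axes: x right, y down, z forward; pixel columns grow to the right and rows downward; lengths in m; the calibration is good to about 2 mm. A picture is of the moment at which its call begins: read the wrist's pose just before it. camera_params takes no time and is no camera call.
A pose or a line that the arm cannot do raises r.IKError and nothing moves.
- r.sign_off(): hands the job in; it is judged then, once.
Trained networks look in the newest picture that a camera, given by its name, has taken for a name from the list of things; names that differ only in an ending like _2 or _b are one class to them, and where a whole thing is asked for, a point or a joint stands for the part that bears it (a point fixed in the world has none). Each returns a list of dicts, best first, with "score" (0 to 1); they miss things now and then, are a little off and sometimes report something else, mostly with a low value. They report only what shows in the picture. A call takes as long as a camera call. They do not tell look-alikes from the thing itself.
- r.boxes_of(camera, name): "box" ([left, top, right, bottom] in pixels, round what is visible of it).
- r.landmark_of(camera, name): "point" ([row, column] in pixels: a listed point, or the origin of a listed thing).
The state is a dict: "clock": time; "joint_pos": joint angles; "dq": joint speeds; "joint_efforts": joint torques, N m; "eef_pos": TCP position; "tool_rot": TCP orientation; "ft_force": force on the tool from outside, world axes, zero at the start; "torque": the same for the moment, N m; "grip_width": finger opening in m; "grasp_force": force on a finger pad.
Only numpy, scipy, OpenCV 4.12 (cv2) and the standard library are available. Lean on these libraries where they do the work, as an engineer would, in place of code of your own. Each camera call takes 0.05 s, during which the arm holds its last target. There are 200 camera calls.

## Working session

There is one attempt and no reset: what is moved stays moved. The work goes in short steps, each a Python script; the robot and the scene stay as the last script left them, time stands still between calls to the robot, and variables do not carry over. Pictures are saved under pics/ and viewed, at most 10 in all, crops included, and the job is handed in when it is done.

```bash
ls; mkdir -p pics
python3 - <<'E'
from workcell import r
import cv2, numpy as np
for c in ["scene","top"]:
    im=r.grab_frame(c); cv2.imwrite(f"pics/{c}0.png",im[:,:,::-1])
    p=r.camera_params(c); print(c,p["fx"],p["fy"],p["cx"],p["cy"]); print(np.round(p["view"],3))
    for n in ["gate","gate_upper","gate_grip","gate_toe","stand","stand_hinge","stand_upper","stand_stop","rack","part_a","driver"]:
        print(n,[(np.round(d["point"]).tolist(),round(d["score"],2)) for d in r.landmark_of(c,n)][:4])
print(r.get_state())
E
```

```text
pics
scene 615.6986532005998 615.6986532005998 329.7280966074338 245.34974025055183
[[ 0.461  0.887  0.014 -0.251]
 [ 0.732 -0.372 -0.571 -0.374]
 [-0.501  0.274 -0.821  1.892]
 [ 0.     0.     0.     1.   ]]
gate [([308.0, 252.0], 0.9), ([370.0, 256.0], 0.78), ([353.0, 216.0], 0.57), ([289.0, 235.0], 0.38)]
gate_upper [([338.0, 210.0], 0.94), ([290.0, 252.0], 0.86), ([356.0, 255.0], 0.74), ([177.0, 422.0], 0.72)]
gate_grip [([337.0, 186.0], 0.79), ([251.0, 351.0], 0.74), ([335.0, 269.0], 0.68), ([266.0, 239.0], 0.63)]
gate_toe [([253.0, 213.0], 0.94), ([313.0, 299.0], 0.76)]
stand [([252.0, 374.0], 0.76)]
stand_hinge [([252.0, 349.0], 0.81)]
stand_upper [([232.0, 349.0], 0.98)]
stand_stop [([218.0, 402.0], 0.93), ([252.0, 348.0], 0.23)]
rack [([292.0, 236.0], 0.79), ([288.0, 254.0], 0.21)]
part_a [([179.0, 421.0], 0.8), ([308.0, 163.0], 0.72)]
driver [([226.0, 282.0], 0.83)]
top 604.8269003965121 604.8269003965121 323.80421935096433 243.9819404624792
[[ 0.022 -1.     0.007 -0.052]
 [-0.991 -0.022 -0.13   0.602]
 [ 0.13  -0.004 -0.991  1.434]
 [ 0.     0.     0.     1.   ]]
gate [([2
[... 582 characters left out ...]
 336.0], 0.84)]
{'clock': 1.2, 'joint_pos': array([-8.19605863e+01,  3.02236420e+01,  8.20870297e+01, -3.62317072e-04,
        6.76893970e+01, -1.02263649e+01]), 'dq': array([-0.05412198,  0.00604289,  0.11034019, -0.06875525, -0.05957868,
        0.02980999]), 'joint_efforts': array([ 1.97362868e-03, -4.40016568e+01, -1.76985151e+01,  6.31627324e-02,
        5.02786017e-02, -4.51490723e-05]), 'eef_pos': array([ 0.1959242 , -0.59347819,  0.22255066]), 'tool_rot': array([-1.79999873e+02,  3.17662855e-04,  1.82659162e+01]), 'ft_force': array([ 0.14504436,  0.52865517, -0.07997946]), 'torque': array([-0.01273148,  0.05137751,  0.03628773]), 'grasp_force': 0.0, 'grip_width': 0.08726184339378613}
```

Run:
```python
import cv2
for c,(x0,x1,y0,y1) in {"scene":(120,520,100,420),"top":(130,530,130,390)}.items():
    im=cv2.imread(f"pics/{c}0.png")[y0:y1,x0:x1]
    cv2.imwrite(f"pics/{c}0c.png",cv2.resize(im,None,fx=1.8,fy=1.8,interpolation=cv2.INTER_CUBIC))
```

```text
(no output)
```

View pics/scene0c.png

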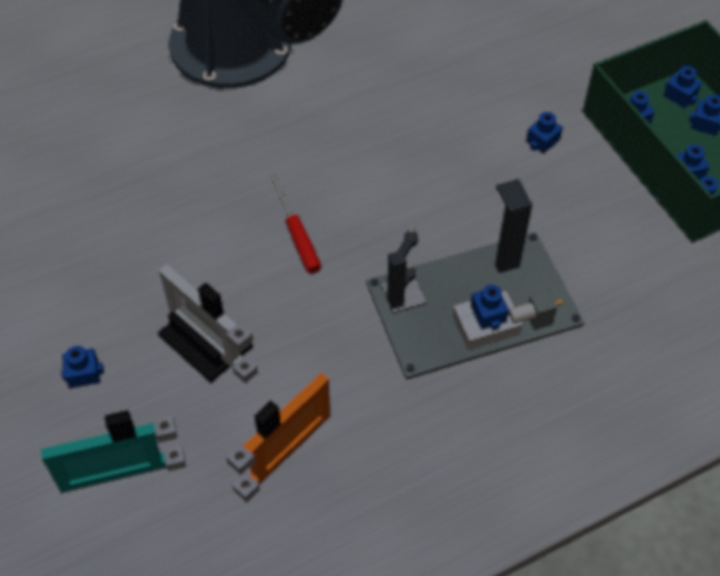

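View pics/top0c.png

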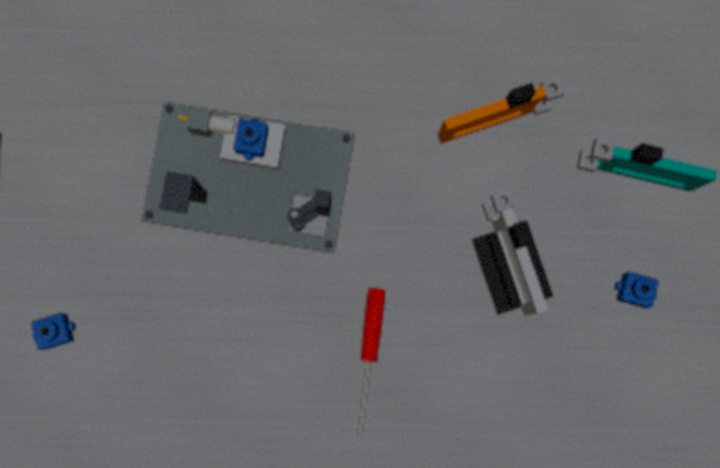

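The silver gate is in the black rack: in the scene view its upper knuckle is at about (252,286) col,row, in the top view at (410,241). The orange and turquoise gates are look-alikes. The stand's hinge post is at top (295,250) and its latch post at (228,233). Next I triangulate and fit the poses.

```bash
cat > h.py <<'E'
from workcell import r
import cv2, numpy as np
from scipy.optimize import least_squares
from scipy.spatial.transform import Rotation as R
def K(p): return np.array([[p["fx"],0,p["cx"]],[0,p["fy"],p["cy"]],[0,0,1]])
def view(cam,state=None):
    p=r.camera_params(cam)
    if "view" in p: return K(p),np.array(p["view"])
    T=np.eye(4); T[:3,:3]=R.from_euler("xyz",state["tool_rot"],degrees=True).as_matrix(); T[:3,3]=state["eef_pos"]
    return K(p),np.linalg.inv(T@np.array(p["hand_eye"]))
def proj(KV,X):
    k,V=KV; c=V[:3,:3]@np.asarray(X,float)+V[:3,3]; u=k@c; return np.array([u[1]/u[2],u[0]/u[2]])  # row,col
def ray_z(KV,rc,z):
    k,V=KV; d=V[:3,:3].T@np.linalg.solve(k,[rc[1],rc[0],1]); o=-V[:3,:3].T@V[:3,3]
    return o+d*(z-o[2])/d[2]
def fit(obs,x0):
    """planar pose x,y,yaw from obs [(KV,rowcol,local point with absolute z)]"""
    def f(p):
        c,s=np.cos(p[2]),np.sin(p[2])
        return np.concatenate([proj(KV,[p[0]+c*l[0]-s*l[1],p[1]+s*l[0]+c*l[1],l[2]])-rc for KV,rc,l in obs])
    return least_squares(f,x0,loss="soft_l1",f_scale=2)
E
python3 - <<'E'
from h import *
S,T=view("scene"),view("top")
g={"up":(0,0,.097),"grip":(.05,0,.142),"toe":(.143,0,.107)}
# detections (row,col)
o=[(S,(290,252),g["up"]),(S,(266,239),g["grip"]),(S,(253,213),g["toe"]),(T,(241,410),g["up"]),(T,(257,418),g["grip"]),(T,(304,429),g["toe"]),(S,(308,252),(0,0,.012)),(T,(245,405),(0,0,.012))]
s=fit(o,[.5,-.2,3.1]); print("gate",s.x,np.degrees(s.x[2]),np.round(s.fun,1))
h={"h":(0,0,.045),"u":(0,0,.130),"s":(.0075,.143,.140)}
o=[(S,(252,349),h["h"]),(S,(232,349),h["u"]),(S,(218,402),h["s"]),(T,(255,295),h["h"]),(T,(250,292),h["u"]),(T,(233,228),h["s"])]
s=fit(o,[.5,0,0]); print("stand",s.x,np.degrees(s.x[2]),np.round(s.fun,1))
p=r.camera_params("wrist"); print({k:np.round(v,3) for k,v in p.items()})
E
```

```text
gate [ 0.60802332 -0.24002288  3.43849705] 197.01136907933164 [ 0.1  0.2  0.8 -2.6 -1.6  0.4 -0.2  0.   2.2  1.4 -4.5 -0.3 -0.2  3.3
  0.4 -0.1]
stand [ 0.57880903  0.03252276 -0.17084363] -9.788618990194207 [-2.  -1.3 -1.7  0.  -1.5  3.1 -1.9 -0.7 -1.1  0.8  0.1  3.5]
{'fx': np.float64(378.567), 'fy': np.float64(378.567), 'cx': np.float64(322.376), 'cy': np.float64(238.651), 'hand_eye': array([[ 0.   , -0.963, -0.268,  0.073],
       [ 1.   ,  0.   , -0.   , -0.001],
       [ 0.   , -0.268,  0.963, -0.16 ],
       [ 0.   ,  0.   ,  0.   ,  1.   ]])}
```

Run:
```python
from h import *
r.move_to([.45,-.25,.35],[180,0,50])
r.move_to([.530,.041,.26],[180,0,80.2])
for i,z in enumerate([.24,.20]):
    r.move_straight([.530,.041,z],max_speed=.1); r.dwell(.3)
    s=r.get_state(); im=r.grab_frame("wrist"); cv2.imwrite(f"pics/w{i}.png",im[:,:,::-1])
    KV=view("wrist",s)
    print(s["eef_pos"],s["tool_rot"],s["clock"])
    for n,zz in [("stand_upper",.130),("stand_hinge",.045),("stand_stop",.14)]:
        print(n,[(np.round(d["point"],1).tolist(),round(d["score"],2),np.round(ray_z(KV,d["point"],zz),4)) for d in r.landmark_of("wrist",n)][:2])
```

```text
[0.53030649 0.04088837 0.2404916 ] [ 1.79941989e+02 -4.64878994e-04  8.01952729e+01] 4.6833
stand_upper [([230.8, 388.3], 0.73, array([0.5782, 0.0368, 0.13  ]))]
stand_hinge [([210.5, 373.5], 0.9, array([0.5782, 0.035 , 0.045 ])), ([232.0, 386.6], 0.61, array([0.5879, 0.0118, 0.045 ]))]
stand_stop [([12.2, 409.7], 0.59, array([0.6069, 0.1749, 0.14  ]))]
[0.53036736 0.04095257 0.20059948] [ 1.79927254e+02 -3.57592714e-03  8.01989627e+01] 5.7333
stand_upper [([245.5, 397.9], 0.86, array([0.5777, 0.0375, 0.13  ])), ([126.4, 373.0], 0.38, array([0.5718, 0.1124, 0.13  ]))]
stand_hinge [([216.0, 376.4], 0.92, array([0.576 , 0.0388, 0.045 ]))]
stand_stop []
```

View pics/w1.png

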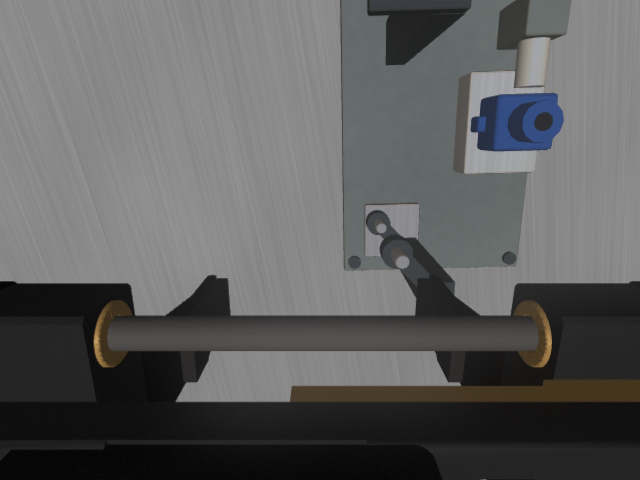

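The wrist picture shows the upper pin top near (402,261) and the lower pin near (381,227). The base plate's edge is vertical, so the yaw is right. I'll zoom in on the pins.

Run:
```python
import cv2,numpy as np
ims=[cv2.resize(cv2.imread(f"pics/w{i}.png")[y:y+70,x:x+70],None,fx=8,fy=8,interpolation=cv2.INTER_NEAREST)[:, :400] for i,(x,y) in enumerate([(362,195),(368,208)])]
cv2.imwrite("pics/pins.png",np.hstack(ims))
```

```text
(no output)
```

View pics/pins.png

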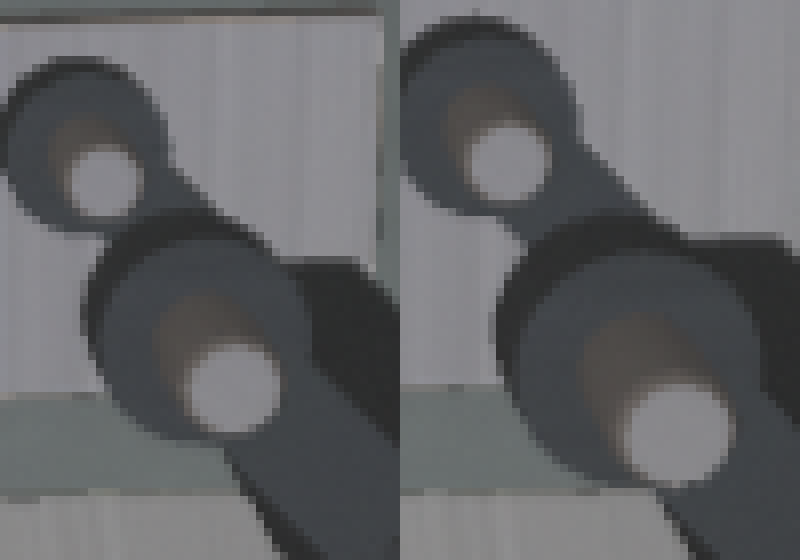

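```bash
cat >> h.py <<'E'
def blob(im,rc,tol=14):
    g=cv2.GaussianBlur(cv2.cvtColor(im,cv2.COLOR_RGB2GRAY),(0,0),.5); m=np.zeros((482,642),np.uint8)
    cv2.floodFill(g.copy(),m,(int(round(rc[1])),int(round(rc[0]))),255,tol,tol,cv2.FLOODFILL_FIXED_RANGE|cv2.FLOODFILL_MASK_ONLY)
    y,x=np.nonzero(m[1:-1,1:-1]); return np.array([y.mean(),x.mean()]),len(y)
E
python3 - <<'E'
from h import *
P=[np.array([.53030649,.04088837,.2404916]),np.array([.53036736,.04095257,.20059948])]
A=[[179.941989,-.00046,80.1952729],[179.927254,-.00358,80.1989627]]
seeds=[[(243.4,391.1),(217.6,375)],[(262.2,402.6),(228.1,381.5)]]
for i in range(2):
    im=cv2.imread(f"pics/w{i}.png")[:,:,::-1].copy(); KV=view("wrist",dict(eef_pos=P[i],tool_rot=A[i]))
    for sd,z in zip(seeds[i],(.146,.061)):
        c,n=blob(im,sd); print(i,np.round(c,1),n,np.round(ray_z(KV,c,z),4))
r.move_straight([.530,.041,.32],max_speed=.25)
x,y,a=.608,-.240,197.0; c=np.radians(a)
q=[x+.05*np.cos(c),y+.05*np.sin(c)]
r.move_to([*q,.30],[180,0,a-90]); r.move_straight([*q,.205],max_speed=.15); r.dwell(.3)
s=r.get_state(); im=r.grab_frame("wrist"); cv2.imwrite("pics/w2.png",im[:,:,::-1]); KV=view("wrist",s)
print(repr(s["eef_pos"]),s["tool_rot"],s["clock"])
for n,zz in [("gate_upper",.097),("gate_grip",.142),("gate_toe",.107),("gate",.012)]:
    print(n,[(np.round(d["point"],1).tolist(),round(d["score"],2),np.round(ray_z(KV,d["point"],zz),4)) for d in r.landmark_of("wrist",n)][:3])
E
```

```text
0 [243.2 390.7] 87 [0.5766 0.0321 0.146 ]
0 [217.5 374.5] 52 [0.5766 0.0319 0.061 ]
1 [261.9 402.2] 116 [0.5765 0.0322 0.146 ]
1 [228.  381.1] 66 [0.5767 0.032  0.061 ]
array([ 0.56051588, -0.25489586,  0.20589325]) [1.79942044e+02 7.51485950e-02 1.06995136e+02] 8.7917
gate_upper [([386.5, 409.9], 0.81, array([ 0.6669, -0.3568,  0.097 ])), ([229.3, 385.8], 0.64, array([ 0.6026, -0.2358,  0.097 ]))]
gate_grip [([249.4, 319.8], 0.84, array([ 0.557 , -0.2512,  0.142 ])), ([224.3, 384.9], 0.36, array([ 0.5902, -0.2244,  0.142 ]))]
gate_toe [([182.2, 552.2], 0.91, array([ 0.6978, -0.1694,  0.107 ])), ([237.5, 189.8], 0.72, array([ 0.4691, -0.2802,  0.107 ]))]
gate [([206.4, 372.2], 0.91, array([ 0.6033, -0.2347,  0.012 ])), ([337.5, 393.1], 0.89, array([ 0.6697, -0.3602,  0.012 ])), ([308.8, 486.4], 0.86, array([ 0.7501, -0.3012,  0.012 ]))]
```

View pics/w2.png

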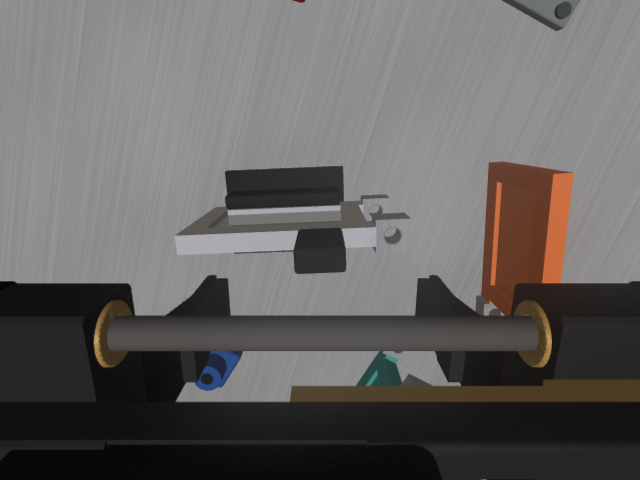

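The gate's top face runs from about (177,245) at the toe to (375,237), with the upper bore at (392,235). It is about 2° off my yaw, so I refine on those points.

```bash
python3 - <<'E'
from h import *
im=cv2.imread("pics/w2.png")[:,:,::-1].copy()
s=dict(eef_pos=[0.56051588,-0.25489586,0.20589325],tool_rot=[179.942044,.07515,106.995136]); KV=view("wrist",s)
w,n=blob(im,(244,260),16); ys,xs=None,None
g=cv2.cvtColor(im,cv2.COLOR_RGB2GRAY)
m=np.zeros((482,642),np.uint8); cv2.floodFill(g.copy(),m,(220,243),255,16,16,cv2.FLOODFILL_FIXED_RANGE|cv2.FLOODFILL_MASK_ONLY)
m=m[1:-1,1:-1]
L=[]
for c in list(range(182,226,4))+list(range(352,374,4)):
    y=np.nonzero(m[225:260,c])[0]+225
    if len(y): L.append((c,y.min(),y.max(),y.mean()))
print(L)
pts=np.array([ray_z(KV,(l[3],l[0]),.117) for l in L]); vx,vy,*_=cv2.fitLine(pts[:,:2].astype(np.float32),cv2.DIST_HUBER,0,1e-3,1e-3).ravel()
print("yaw",np.degrees(np.arctan2(vy,vx)),pts.mean(0))
for p in [(235,392),(244.5,176.5),(237.5,375)]: print(ray_z(KV,p,.117))
E
python3 - <<'E'
import cv2
cv2.imwrite("pics/w2c.png",cv2.resize(cv2.imread("pics/w2.png")[190:280,170:420],None,fx=3.2,fy=3.2,interpolation=cv2.INTER_NEAREST))
E
```

```text
[(182, np.int64(236), np.int64(254), np.float64(245.0)), (186, np.int64(236), np.int64(254), np.float64(245.0)), (190, np.int64(235), np.int64(254), np.float64(244.5)), (194, np.int64(235), np.int64(253), np.float64(244.0)), (198, np.int64(235), np.int64(253), np.float64(244.0)), (202, np.int64(235), np.int64(253), np.float64(244.0)), (206, np.int64(235), np.int64(253), np.float64(244.0)), (210, np.int64(234), np.int64(253), np.float64(243.5)), (214, np.int64(234), np.int64(253), np.float64(243.5)), (218, np.int64(234), np.int64(253), np.float64(243.5)), (222, np.int64(234), np.int64(252), np.float64(243.0))]
yaw 19.685911 [ 0.48068955 -0.27861226  0.117     ]
[ 0.60320769 -0.23451026  0.117     ]
[ 0.46404306 -0.28406904  0.117     ]
[ 0.5926977  -0.23956957  0.117     ]
```

View pics/w2c.png

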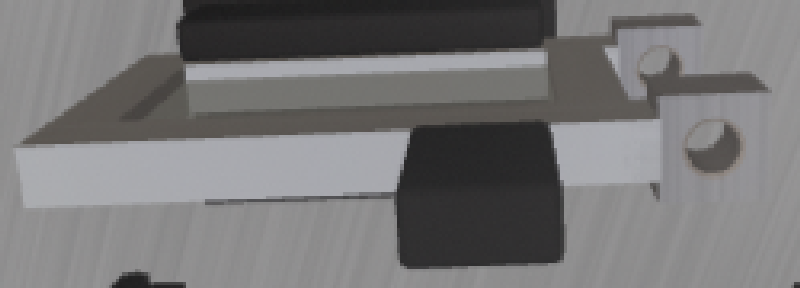

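Run:
```python
from h import *
a=199.6; c=np.radians(a); q=[.6033+.05*np.cos(c),-.2347+.05*np.sin(c)]
r.move_straight([*q,.195],[180,0,a-90],max_speed=.15)
r.move_straight([*q,.124],max_speed=.08); 
r.move_gripper(.0,40); r.dwell(.2); s=r.get_state(); print(s["grip_width"],s["grasp_force"],s["ft_force"],s["eef_pos"])
if s["grip_width"]>.02:
    r.move_straight([*q,.175],max_speed=.05)
    r.move_straight([*q,.27],max_speed=.15)
    r.dwell(.3); s=r.get_state(); print(s["grip_width"],s["ft_force"],s["torque"])
    r.move_to([.40,.06,.27],[180,0,80.2]); r.dwell(.4)
    s=r.get_state(); im=r.grab_frame("wrist"); cv2.imwrite("pics/w3.png",im[:,:,::-1])
    print(s["eef_pos"],s["tool_rot"],s["grip_width"],s["clock"])
    cv2.imwrite("pics/w3c.png",np.hstack([im[180:340,120:360],cv2.resize(im[230:340,360:440],None,fx=160/110,fy=160/110)])[:,:,::-1].repeat(2,0).repeat(2,1))
```

```text
0.02985708354942347 39.99542493838817 [-0.15627592  0.264785   -1.47244537] [ 0.55628804 -0.25147794  0.12392631]
0.029430702202296027 [-0.7922223  -0.05658003 -2.41954054] [ 0.01846426 -0.17125119  0.01040478]
[0.40023383 0.05971018 0.26988926] [-1.79987527e+02 -1.40128913e-04  8.01635946e+01] 0.02963189239851446 15.45
```

View pics/w3.png

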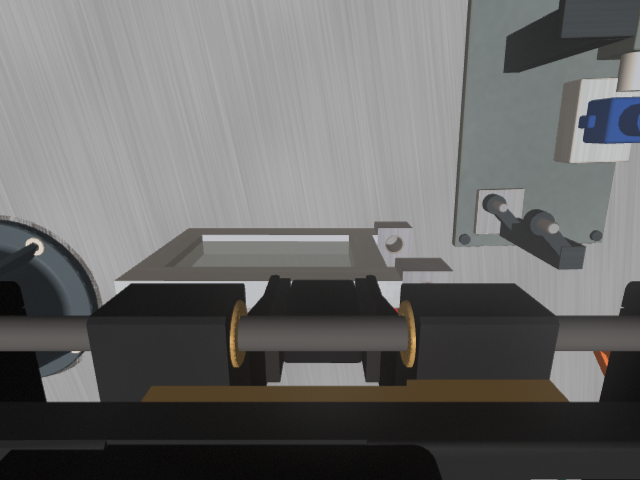

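The gate is held stiffly with a 29.6 mm grip width. The gripper hides the upper bore, but the lower bore shows at about (394,242). I'll zoom in to measure it in the hand.

Run:
```python
import cv2
cv2.imwrite("pics/w3d.png",cv2.resize(cv2.imread("pics/w3.png")[215:290,360:460],None,fx=8,fy=8,interpolation=cv2.INTER_NEAREST))
```

```text
(no output)
```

View pics/w3d.png

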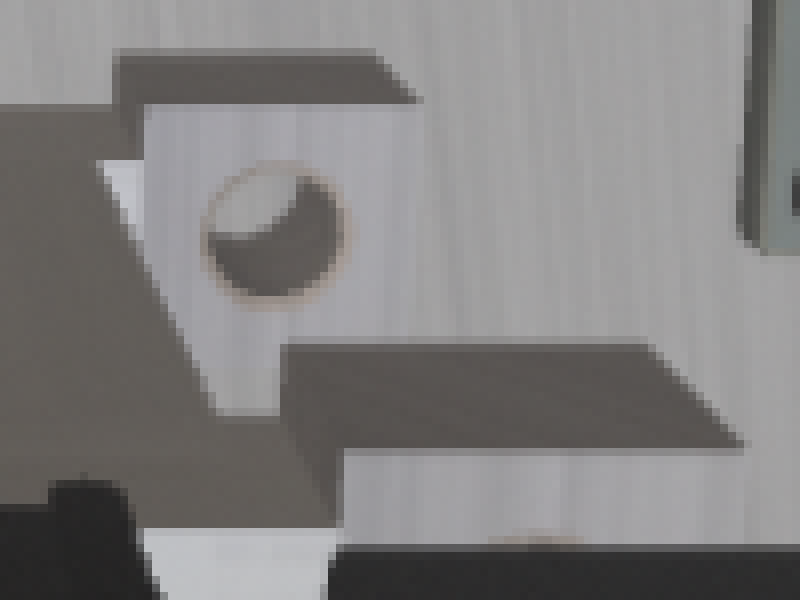

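Run:
```python
from h import *
s=dict(eef_pos=[0.40023383,0.05971018,0.26988926],tool_rot=[-179.987527,0,80.1635946]); KV=view("wrist",s)
p=r.camera_params("wrist"); H=np.array(p["hand_eye"]); k=K(p)
def tool(rc,z):
    d=H[:3,:3]@np.linalg.solve(k,[rc[1],rc[0],1]); o=H[:3,3]; return o+d*(z-o[2])/d[2]
print("lower bore",tool((244.0,394.0),.092))
a,b=tool((271.0,402.4),.007),tool((270.5,452.6),.007); print("upper edge",a,b,np.linalg.norm(a-b),(a+b)/2)
print("ring top",tool((281.8,426.4),.007))
# pins seen, in tool frame of empty pictures
T=R.from_euler("xyz",[179.927,-.0036,80.199],degrees=True).as_matrix()
for z,xy in [(.146,(.5765,.0322)),(.061,(.5767,.032))]: print("pin in tool",T.T@(np.array([*xy,z])-[.53036736,.04095257,.20059948]))
```

```text
lower bore [-0.00058417  0.04880207  0.092     ]
upper edge [0.01115147 0.03661685 0.007     ] [0.01140196 0.0602058  0.007     ] 0.023590286751051088 [0.01127672 0.04841133 0.007     ]
ring top [0.00570654 0.04830768 0.007     ]
pin in tool [-0.00077525  0.04687965  0.0546592 ]
pin in tool [-0.00094363  0.04700248  0.13965942]
```

```bash
cat >> h.py <<'E'
YAW=80.2; c_=np.radians(YAW); TX=np.array([np.cos(c_),np.sin(c_)]); TY=np.array([np.sin(c_),-np.cos(c_)])
BORE=np.array([-.0007,.0487]); PIN=np.array([.5766,.0321]); SX=np.array([np.cos(np.radians(-9.8)),np.sin(np.radians(-9.8))])
Q=PIN-BORE[0]*TX-BORE[1]*TY
E
python3 - <<'E'
from h import *
r.move_to([*(Q-.12*SX),.27],[180,0,YAW])
r.move_straight([*(Q-.12*SX),.185],max_speed=.12)
r.move_straight([*Q,.185],max_speed=.06); r.dwell(.4)
s=r.get_state(); f0=s["ft_force"]; e=Q-s["eef_pos"][:2]; print(e,s["tool_rot"],f0,s["torque"],s["clock"])
Qc=Q+e
im=r.grab_frame("wrist"); cv2.imwrite("pics/w4.png",im[:,:,::-1])
r.move_straight([*Qc,.176],max_speed=.04); r.dwell(.2); s=r.get_state(); print(Q-s["eef_pos"][:2])
for z in np.arange(.175,.1645,-.001):
    r.move_straight([*Qc,z],max_speed=.015); s=r.get_state(); d=s["ft_force"]-f0
    print(round(z,4),round(s["eef_pos"][2],4),np.round(d,2),np.round(s["torque"],2))
    if abs(d[2])>5 or np.hypot(d[0],d[1])>6: break
E
```

```text
[-4.94306906e-06 -2.79115325e-05] [ 1.79996951e+02 -2.06676333e-03  8.02013141e+01] [ 0.31419247 -0.80872118 -2.23829834] [-0.05403641 -0.12545172 -0.07004709] 19.1583
[-1.12689423e-04  4.29716743e-05]
0.175 0.175 [-0.28  1.6  -0.19] [-0.01 -0.16 -0.  ]
0.174 0.1739 [-0.14  1.01 -0.45] [-0.02 -0.12 -0.04]
0.173 0.1729 [-0.3   0.82  0.02] [-0.02 -0.11  0.01]
0.172 0.1719 [0.03 1.4  0.71] [-0.03 -0.08 -0.05]
0.171 0.1709 [ 0.06  0.43 -0.28] [-0.01 -0.07 -0.06]
0.17 0.1699 [-0.02  0.87  0.41] [-0.05 -0.12  0.  ]
0.169 0.1689 [0.02 1.   0.18] [-0.03 -0.13  0.05]
0.168 0.1679 [-0.26  0.26 -0.62] [-0.03 -0.14  0.01]
0.167 0.1669 [ 0.25 -0.02  0.78] [-0.07 -0.17  0.  ]
0.166 0.1659 [-0.67  0.05 -0.25] [-0.04 -0.08  0.04]
0.165 0.1649 [-0.85 -0.26  0.24] [-0.03 -0.1  -0.01]
```

Both knuckles are about 8 mm down over the pins with no contact force. I'll go on down to the seat.

Run:
```python
from h import *
s=r.get_state(); x=s["eef_pos"][:2]; f0=s["ft_force"]
for z in np.arange(.164,.1535,-.0005):
    r.move_straight([*Q,z],max_speed=.01); s=r.get_state(); d=s["ft_force"]-f0
    if z<.159: print(round(z,4),round(s["eef_pos"][2],4),np.round(d,2))
    if d[2]>3.5 or np.hypot(d[0],d[1])>8: break
r.dwell(.3); s=r.get_state(); print(s["eef_pos"],s["ft_force"],s["torque"],s["clock"])
im=r.grab_frame("scene"); cv2.imwrite("pics/s5.png",im[:,:,::-1])
```

```text
0.1585 0.1585 [ 0.97  1.4  -1.08]
0.158 0.158 [ 0.04  0.46 -0.72]
0.1575 0.1575 [1.27 1.74 0.39]
0.157 0.157 [ 1.1   0.52 -0.85]
0.1565 0.1567 [0.04 1.38 1.6 ]
0.156 0.1566 [-0.59  1.73  8.38]
[0.52880913 0.04107264 0.1566399 ] [-1.75767711 -0.17217395  5.22645046] [-0.01135729  0.16992131 -0.02314282] 27.0833
```

The gate is seated: contact came at TCP z 0.1566, as expected. I relax the downward force and swing it shut in small arc steps, watching the force.

```bash
cat > swing.py <<'E'
from h import *
def pose(yaw):
    c=np.radians(yaw); tx=np.array([np.cos(c),np.sin(c)]); ty=np.array([np.sin(c),-np.cos(c)])
    return PIN-BORE[0]*tx-BORE[1]*ty,tx
def go(yaws,lim,every=1,v=.05):
    for i,y in enumerate(yaws):
        q,tx=pose(y); r.move_straight([*q,.1567],[180,0,y],max_speed=v); s=r.get_state(); f=s["ft_force"]
        if i%every==0: print(round(y,1),np.round(f,1),round(float(s["torque"][2]),2),round(s["clock"],1))
        if np.linalg.norm(f-[0,0,-2.4])>lim: print("stop",y,f,s["torque"]); return y
E
python3 - <<'E'
from swing import *
r.move_straight([*Q,.1567],max_speed=.02)
go(np.arange(76,-3,-4),9)
E
```

```text
76 [-0.8  0.1  0.2] -0.03 27.6
72 [ 0.6 -0.1 -0.4] -0.01 27.9
68 [ 0.4  0.1 -0. ] 0.0 28.1
64 [-0.1 -0.6 -0.5] 0.03 28.4
60 [-0.2 -0.3 -0.1] 0.03 28.6
56 [ 0.  -0.4  0.2] -0.01 28.9
52 [1.  0.8 0.1] 0.01 29.1
48 [ 0.3  0.1 -0.4] -0.0 29.4
44 [1.  0.2 0.3] 0.02 29.6
40 [ 0.6 -0.1 -0.5] 0.07 29.9
36 [1.1 1.1 0.1] 0.02 30.1
32 [ 1.2  0.4 -1.1] 0.05 30.4
28 [ 1.4  1.1 -1.3] 0.14 30.6
24 [ 1.9  0.7 -1.3] 0.09 30.9
20 [ 2.   1.9 -0.5] 0.1 31.1
16 [ 2.6  0.6 -1.1] 0.12 31.4
12 [ 3.7  1.2 -0.6] 0.15 31.6
8 [ 3.2  2.  -1.5] 0.26 31.9
4 [ 4.1  1.3 -1.3] 0.19 32.1
0 [ 4.3  0.9 -1.5] 0.22 32.4
```

Run:
```python
from swing import *
t0=r.get_state()["torque"][2]
for y in np.arange(-1,-16,-.5):
    q,tx=pose(y); r.move_straight([*q,.1567],[180,0,y],max_speed=.02); s=r.get_state()
    f=s["ft_force"]; print(round(y,1),np.round(f,1),round(s["torque"][2]-t0,2),round(s["clock"],1))
    if abs(s["torque"][2]-t0)>.4 or np.hypot(*f[:2])>11: break
im=r.grab_frame("scene"); cv2.imwrite("pics/s6.png",im[:,:,::-1]); 
cv2.imwrite("pics/s6c.png",cv2.resize(im[180:330,290:460],None,fx=4,fy=4)[:,:,::-1])
S=view("scene"); 
print([(np.round(d["point"],1),round(d["score"],2),np.round(ray_z(S,d["point"],.140),4)) for d in r.landmark_of("scene","gate_toe")])
c=np.radians(-9.8); print("stop nominal~",PIN+.0075*SX+.143*np.array([-SX[1],SX[0]]))
```

```text
-1.0 [ 4.1  1.4 -1.8] 0.03 32.6
-1.5 [ 4.2  0.3 -1. ] 0.07 32.9
-2.0 [ 4.6  1.8 -1.4] 0.07 33.1
-2.5 [ 4.6  2.3 -0. ] 0.07 33.4
-3.0 [ 5.2  2.2 -0.5] 0.06 33.6
-3.5 [ 4.9  1.3 -0.8] 0.06 33.9
-4.0 [ 4.6  2.3 -0.9] 0.05 34.1
-4.5 [ 5.2  2.5 -0.3] 0.08 34.4
-5.0 [ 5.1  2.1 -0.8] 0.06 34.6
-5.5 [ 4.4  3.5 -0.7] 0.07 34.9
-6.0 [ 5.3  2.3 -1. ] 0.01 35.1
-6.5 [ 5.4  1.3 -1.2] 0.06 35.4
-7.0 [ 5.7  2.8 -1.8] 0.0 35.6
-7.5 [ 4.7  3.  -1.2] 0.02 35.9
-8.0 [ 5.3  0.8 -1.7] -0.02 36.1
-8.5 [ 4.7  1.9 -0.9] 0.07 36.4
-9.0 [ 5.   1.2 -0.7] 0.04 36.6
-9.5 [ 4.8  2.1 -1.2] 0.01 36.9
-10.0 [5.1 1.5 0. ] 0.39 37.1
-10.5 [3.9 3.4 0.1] 0.9 37.4
[(array([353.4, 147.1]), 0.96, array([ 0.6751, -0.5057,  0.14  ])), (array([313.1, 298.9]), 0.64, array([ 0.7342, -0.1784,  0.14  ])), (array([213.9, 403.1]), 0.57, array([0.6014, 0.1721, 0.14  ]))]
stop nominal~ [0.60833052 0.17173676]
```

View pics/s6c.png

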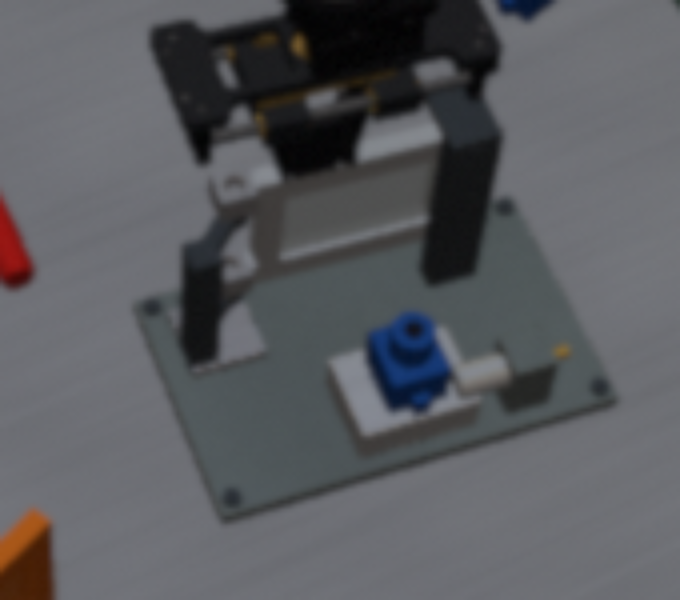

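Resistance started at yaw −10°, as expected, and the picture shows the gate under the lip against the latch post. I relax, release, retreat and check.

Run:
```python
from swing import *
q,_=pose(-10.1); r.move_straight([*q,.1567],[180,0,-10.1],max_speed=.02)
s=r.get_state(); print(s["ft_force"],s["torque"])
r.move_gripper(.05); r.dwell(.2); print(r.get_state()["grip_width"],r.get_state()["ft_force"])
r.move_straight([*q,.23],max_speed=.05); r.move_straight([*q,.36],max_speed=.15)
r.move_straight([q[0]-.10,q[1],.36],max_speed=.2); r.dwell(.3)
s=r.get_state(); print(s["clock"])
S,T=view("scene"),view("top"); th=np.radians(80); X=PIN+.143*np.array([np.cos(th),np.sin(th)])
im=r.grab_frame("scene"); it=r.grab_frame("top"); r.grab_frame("wrist"); W=view("wrist",s)
for c,KV in [("scene",S),("top",T),("wrist",W)]:
    for n,p in [("gate_toe",[*X,.140]),("gate_upper",[*PIN,.130]),("gate",[*PIN,.045])]:
        e=proj(KV,p); D=r.landmark_of(c,n); print(c,n,np.round(e,1),[(np.round(d["point"],1).tolist(),round(d["score"],2)) for d in D if np.linalg.norm(np.array(d["point"])-e)<40])
cv2.imwrite("pics/end.png",np.hstack([cv2.resize(im[180:320,300:440],(400,400)),cv2.resize(it[180:320,180:320],(400,400))])[:,:,::-1])
```

```text
[ 5.09569701  3.06053204 -0.48489465] [ 0.64938565 -0.79367851  0.85631532]
0.05019980736919924 [-0.40448237  1.10511271 -0.41444544]
42.2
scene gate_toe [213.8 403.4] [([210.8, 403.8], 0.9), ([214.0, 369.5], 0.21)]
scene gate_upper [229.7 348.4] [([230.4, 345.5], 0.63)]
scene gate [249.4 347.1] [([251.7, 344.8], 0.58)]
top gate_toe [237. 231.] []
top gate_upper [249.8 292.9] [([248.4, 291.5], 0.63)]
top gate [254.  294.5] [([251.5, 298.9], 0.77)]
wrist gate_toe [106.6 204.9] [([115.1, 208.0], 0.59)]
wrist gate_upper [107.  354.6] [([105.8, 354.2], 0.7)]
wrist gate [111.8 348.8] [([110.7, 345.7], 0.97)]
```

View pics/end.png

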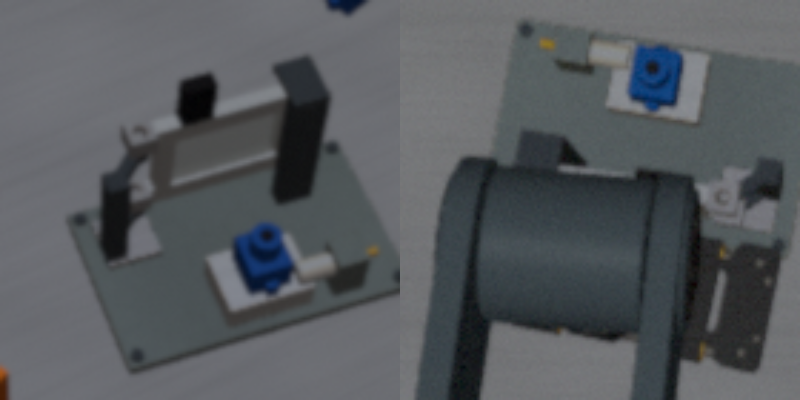

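The gate hangs shut under the lip and is released. Its landmarks mostly agree with the predicted closed pose to within a few pixels.

```bash
python3 -c "
from workcell import r
print(r.sign_off())"
```

```text
the job is handed in; nothing more can be done
None
```

The gate is hung fully home on both pins, swung shut under the keeper lip to the stop and released, and the job is handed in at about 42 s of the allowed 72 s; no verdict came back.

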